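Walk a heavy welding sled home against its two stops

ROBOT

A 6-joint arm with a two-finger parallel gripper is mounted at the origin on the work surface. World frame = base frame: x ahead of the robot, y to its left, z up, the work surface at z = 0. Lengths are in m, angles in rad, forces in N, time in s.
With the tool pointing down it reaches from about 0.275 to 0.775 m from the base axis. Payload 14.6 kg.
Tool frame: the origin (TCP) lies at the very end of the fingers, on their centre line; the grasp point (between the pads) lies bot.tcp_to_grasp behind it (bot.tcp_to_grasp is the distance from the TCP to the grasp point, in m); z points along the fingers, y is the direction in which the jaws open and shut (so a half turn about z gives the same grasp; the last joint's range is limited). The gripper opens to 85 mm and grips with 20 to 120 N. Pads are 22 mm wide; open, the fingers measure 114 mm over their backs; the gripper's body (76 mm by 85 mm) begins 54 mm behind the grasp point. The pads swing forward as they close: fully open they stand 13 mm farther back than shut.
Start: joints at [1.056, 0.263, -0.048, 1.259, 0, 1.415], TCP at [0.185, 0.491, 0.231] pointing down, gripper open.
Joint ranges: [-2.65, 2.65], [-0.89, 1.7], [-1.18, 1.37], [-2.13, 2.11], [-1.35, 1.29], [-3.14, 3.14]. Speed limits (rad/s): [1.89, 1.89, 2.57, 2.79, 3.14, 3.14].

INTERFACE

Orientations are given as a rotation vector (axis times angle).
In Python, from plant import bot, effector, readout, viewer, order gives the robot as it stands. Calls block until the motion is done:
- bot.move_pose(position, orientation): joint-space move of the TCP to a pose.
- bot.movel(position, speed=0.15, rot=None, until_force=None): straight line of the TCP; rot=None keeps the orientation; speed is the mean speed in m/s. With until_force (N) it stops when the force on the tool has changed by that much, and returns True; else False.
- bot.movej(angles): joint-space move.
- effector.move_gripper(opening, squeeze=None): opening from 0.0 (shut) to 1.0 (fully open); squeeze is the grip in N (None keeps the last); returns when the fingers have stopped.
- bot.dwell(seconds).
- bot.ik(position, orientation): joint angles nearest the present ones, or None.
- readout.state(): the state.
- viewer.capture(name): name is "side" or "top" or "wrist"; returns the picture (400x640x3 uint8, red, green, blue); there is no depth.
- viewer.camera_info(name): a dict with "fx", "fy", "cx", "cy" (pixels), "rvec" (rotation vector, rad) and "tvec" (3), from world to camera coordinates, as OpenCV has them. Camera axes: x right, y down, z forward; pixel columns grow to the right and rows downward; lengths in m; the calibration is good to about 2 mm. A picture is of the moment at which its call begins: read the wrist's pose just before it. camera_info takes no time and is no camera call; for the wrist camera it gives the pose at the moment of the call.
A pose or a line that the arm cannot do raises bot.Unreachable and nothing moves.
- order.hand_in(): hands the job in, once; it reports no verdict.
The state is a dict: "time_s": time; "joint_positions": joint angles; "dq": joint speeds; "joint_efforts": joint torques, N m; "tcp_pos": TCP position; "eef_rot": TCP orientation; "force": force on the tool from outside, world axes, zero at the start; "moment": the same for the moment, N m; "gripper_width": opening from 0.0 (shut) to 1.0 (fully open).
Only numpy, scipy, OpenCV 4.12 (cv2) and the standard library are available. Lean on these libraries where they do the work, as an engineer would, in place of code of your own. Each camera call takes 0.05 s, during which the arm holds its last target.

TASK

Creep the heavy steel sled forward to the cross bar by pushing its two back corners in turn, never letting it slew more than about 15 degrees from square to the bar. Finish by pressing the left corner firmly home on its stop screw and after that the right one (a firm press is about 17 N; no push may go over 30 N), then draw clear. Touch nothing of the sled but its plain back corners: the block and the bracket on it are only tacked, and the other things on the bench must stay where they are.

Things in the scene. Friction and masses are not known exactly. Their poses are not given: they have to be found in the camera images.
- sled: Bare-steel plate 130 (x) x 200 (y) x 40 mm high, lying loose on the bench, about 1.8 kg with its load; mass and friction vary (smooth oiled steel: pushing it by a corner takes 4 to 9 N, so only more than that presses on a stop). Origin: centre of underside; x forward to the cross bar, y left, z up. A bracket covers the middle 90 mm of the rear face (x = -65 mm), leaving 55 mm of plain upright face at each back corner.
- ear_left (a point): Point on the rear face of the sled where to push the left back corner: x = -65, y = +75, z = 20 mm in the sled's frame, in the middle of the plain face; axes as the sled's.
- ear_right (a point): The same for the right back corner: x = -65, y = -75, z = 20 mm in the sled's frame.
- front_left (a point): Point on the sled's front face, x = +65, y = +75, z = 20 mm in the sled's frame; this face meets the left stop screw.
- front_right (a point): The same at the right: x = +65, y = -75, z = 20 mm; this face meets the right stop screw.
- tacked: What the sled carries, not to be touched: a square block 90 x 90 mm with a toothed bore, its rear side 34 mm forward of the sled's rear face, top 74 mm above the bench; and a dark steel channel bracket, x -110 to -65, y -45 to 45 mm in the sled's frame, 7 to 50 mm above the bench. Origin: on the sled's top, 40 mm above the sled's origin, same axes.
- fixture: Fixed steel cross bar, 260 mm long (y), 50 mm high, beyond the sled. Origin on the bench in the middle of the bar, x axis along the direction in which the sled is to travel, y to the left. The sled is square when its x axis is parallel to this one. It does not move.
- stop_l: Left stop: rigid grey lug 24 x 40 x 60 mm at y = +75 mm, on the robot's side of the bar. Origin on the bench under the middle of its face towards the robot; axes as the fixture's. A rigid steel screw head, 22 mm across, axis 24 mm above the bench, stands 8 to 18 mm out of this face towards the robot; how far is not measured and differs at each stop, so feel for contact.
- stop_r: Right stop: the same at y = -75 mm, its screw set independently.
- hammer: Bystander: hammer 220 mm long lying on the left of the sled. Leave alone.
- wrench: Bystander: wrench 180 mm long lying on the right of the sled. Leave alone.
- spray_can: Bystander: grey can, 60 mm across, 150 mm tall, to the right of the gap between sled and cross bar. Leave alone.
- bushing: Bystander: steel bushing, 56 mm across, 35 mm high, standing behind the sled at its right, towards the robot. Leave alone.
- magnet_square: Bystander: L-shaped magnet square, 90 x 90 x 20 mm, to the left of the cross bar. Leave alone.
- stub_tin: Bystander: aluminium tin, 84 mm across, 70 mm high, far to the right. Leave alone.
- offcut: Bystander: steel flat 100 x 40 x 12 mm, behind the sled at its left, towards the robot. Leave alone.

How it is judged:
On the way, in this order (a step that is already met when the one before it is completed fails the run):
1. a push at the sled's left back corner presses it on the left stop screw with at least 3 N (contact force between sled and stop_l above 3 N and horizontal distance between the grasp point and ear_left below 0.07 m), for 0.15 s.
2. then a push at the sled's right back corner presses it on the right stop screw with at least 3 N (contact force between sled and stop_r above 3 N and horizontal distance between the grasp point and ear_right below 0.07 m), for 0.15 s.
At the end, for the whole second after the job is handed in: The sled lies flat and at rest, its front at both screws (each front point 4 to 20.5 mm before the face of its lug), within 35 mm sideways of the middle of the cross bar and within 0.1 rad of square, after both sides have been pressed home on their screws, left and then right (x of front_left in the frame of stop_l between -0.0205 and -0.004 m and x of front_right in the frame of stop_r between -0.0205 and -0.004 m and y of sled in the frame of fixture between -0.035 and 0.035 m and angle between the x axis of sled and the x axis of fixture, either way round below 0.1 rad and angle between sled's own z axis and vertical below 0.03 rad and linear speed of sled below 0.01 m/s); the robot touches nothing.
It fails at once if a push on the sled over 30 N (contact force between any of the fingers, the arm and sled above 30 N).
It fails at once if the tacked block or bracket touched (over 1 N) (contact force between any of the fingers, the arm and tacked above 1 N).
It fails at once if the sled slewed more than 0.3 rad (17 degrees) from square (angle between the x axis of sled and the x axis of fixture, either way round above 0.3 rad).
It fails at once if the sled lifted or tipped (angle between sled's own z axis and vertical above 0.08 rad or height (world z) of sled above 0.008 m).
It fails at once if a bystander moved more than 15 mm (distance of any of hammer, wrench, spray_can, bushing, magnet_square, stub_tin, offcut from where it was at the start of the episode above 0.015 m).
It also fails if it takes over 67 s, if anything falls off the work surface, if the arm or the gripper's body presses on something with over 40 N, if the wrist force passes 120 N, or if a joint passes its speed limit or range.

## Working session

There is one attempt and no reset: what is moved stays moved. The work goes in short steps, each a Python script; the robot and the scene stay as the last script left them, time stands still between calls to the robot, and variables do not carry over. Pictures are saved under pics/ and viewed, and the job is handed in when it is done.

```bash
ls; mkdir -p pics
python3 - <<'E'
from plant import bot, effector, readout, viewer, order
import cv2
for n in ("top","side","wrist"):
    im=viewer.capture(n); cv2.imwrite(f"pics/{n}0.png",im[:,:,::-1])
    print(n,viewer.camera_info(n))
s=readout.state(); print(s['time_s'],s['tcp_pos'],s['eef_rot'],s['force'],bot.tcp_to_grasp)
E
```

```text
pics
top {'fx': 431.45123243603234, 'fy': 431.45123243603234, 'cx': 323.18854766715816, 'cy': 197.71998871014617, 'rvec': array([ 2.18749727, -2.19233288,  0.08722611]), 'tvec': array([-0.0562865 ,  0.57058366,  1.01044033])}
side {'fx': 513.6066013061186, 'fy': 513.6066013061186, 'cx': 320.58200143776764, 'cy': 200.25134305355994, 'rvec': array([ 2.30889431, -0.62590125,  0.24006094]), 'tvec': array([-0.5442869 ,  0.21605836,  1.18037286])}
wrist {'fx': 299.8466773657512, 'fy': 299.8466773657512, 'cx': 318.47738051016705, 'cy': 196.27060266710654, 'rvec': array([-2.40008307, -1.66014815, -0.21791421]), 'tvec': array([-0.52566821, -0.03281983,  0.37688313])}
0.15 [0.1847622  0.49122468 0.23094815] [-5.62050665e-01 -3.09067343e+00  1.14135251e-03] [0.16018865 0.23519674 0.3239981 ] 0.0187
```

View pics/top0.png

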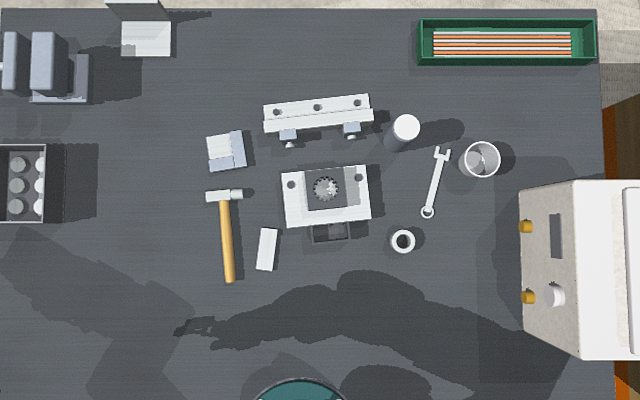

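View pics/side0.png

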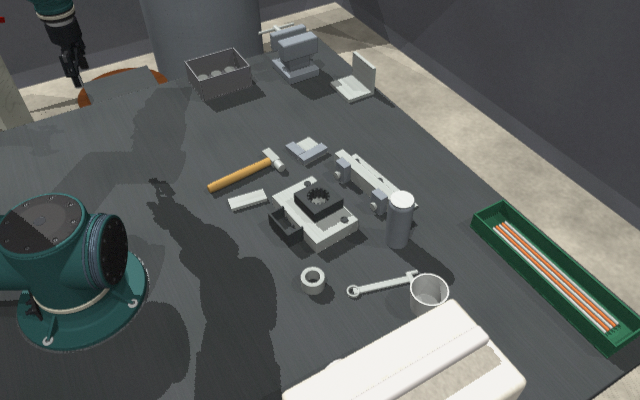

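View pics/wrist0.png

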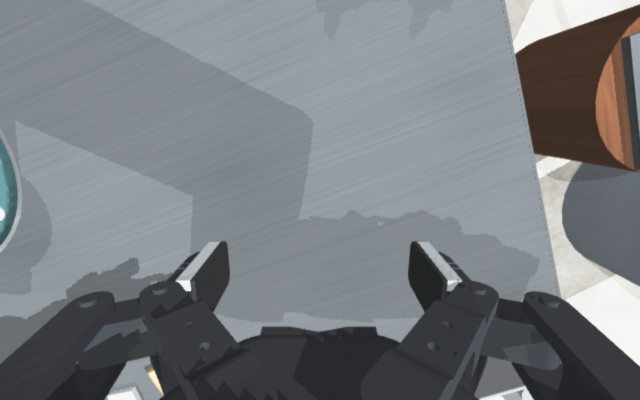

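The top view shows the sled at about (326,196), the bar at (318,115), stop screws near (290,145) and (353,136), and the arm clear of view. I'll enlarge it to get the corners.

Run:
```python
import cv2
im=cv2.imread("pics/top0.png")
c=im[85:285,195:435]
c=cv2.resize(c,(720,600),interpolation=cv2.INTER_CUBIC)
cv2.imwrite("pics/topz.png",c)
```

```text
(no output)
```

View pics/topz.png

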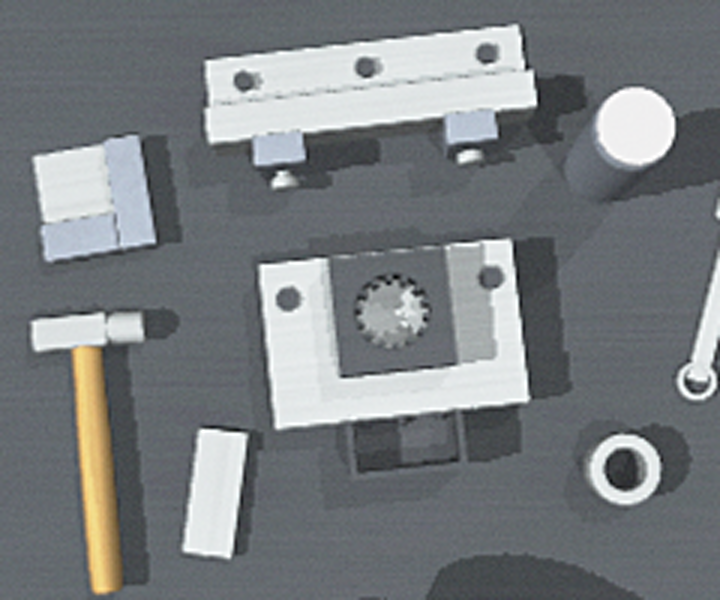

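```bash
cat > h.py <<'E'
import numpy as np, cv2
from scipy.optimize import least_squares
from scipy.spatial.transform import Rotation as R
from plant import bot, effector, readout, viewer, order
def cam(n):
    c=viewer.camera_info(n); K=np.array([[c['fx'],0,c['cx']],[0,c['fy'],c['cy']],[0,0,1]])
    return K,np.array(c['rvec']),np.array(c['tvec'])
def proj(n,P):
    K,r,t=cam(n); return cv2.projectPoints(np.array(P,float).reshape(-1,1,3),r,t,K,None)[0].reshape(-1,2)
def px2w(n,uv,z):
    K,r,t=cam(n); M=cv2.Rodrigues(r)[0]; C=-M.T@t
    d=M.T@np.linalg.inv(K)@np.array([uv[0],uv[1],1]); return C+d*(z-C[2])/d[2]
def fit(n,L,uv,x0):
    """L local pts, uv pixels -> x,y,yaw"""
    L=np.array(L,float);uv=np.array(uv,float)
    def w(p):
        c,s=np.cos(p[2]),np.sin(p[2]); return np.c_[p[0]+c*L[:,0]-s*L[:,1],p[1]+s*L[:,0]+c*L[:,1],L[:,2]]
    r=least_squares(lambda p:(proj(n,w(p))-uv).ravel(),x0); return r.x,r.fun.reshape(-1,2)
E
python3 - <<'E'
from h import *
np.set_printoptions(precision=4,suppress=True)
K,r,t=cam("top");M=cv2.Rodrigues(r)[0];print("C",-M.T@t, M[2])
z=lambda u,v:((u+.5)/3-.5+195,(v+.5)/3-.5+85)
uv=[z(259,265),z(512,239),z(527,399),z(274,428)]
p,e=fit("top",[[.065,.1,.04],[.065,-.1,.04],[-.065,-.1,.04],[-.065,.1,.04]],uv,[.5,0,0]);print("sled",p,e)
for nm,q,h in [("tl",z(206,62),.05),("tr",z(520,26),.05),("ml",z(208,105),.05),("mr",z(533,70),.05),("bl",z(207,144),0),("br",z(536,105),0)]:
    print(nm,px2w("top",q,.05),px2w("top",q,0))
for nm,q in [("lug l top far L",z(253,136)),("R",z(303,131)),("lugL near L",z(255,166)),("",z(305,162)),("lugR",z(445,115)),("",z(494,110)),("",z(448,146)),("",z(497,141))]:
    print(nm,px2w("top",q,.06),px2w("top",q,0))
E
```

```text
C [ 0.4979 -0.048   1.0486] [ 0.0704 -0.0092 -0.9975]
sled [ 0.5744 -0.0633  0.1017] [[-0.4598 -0.5902]
 [-0.3292 -0.5844]
 [ 0.8256  0.9491]
 [-0.0397  0.1988]]
tl [0.7866 0.083  0.05  ] [0.801  0.0896 0.    ]
tr [ 0.8154 -0.1638  0.05  ] [ 0.8313 -0.1696  0.    ]
ml [0.7523 0.0812 0.05  ] [0.765  0.0877 0.    ]
mr [ 0.7802 -0.1737  0.05  ] [ 0.7943 -0.18    0.    ]
bl [0.7214 0.0818 0.05  ] [0.7326 0.0883 0.    ]
br [ 0.7523 -0.1757  0.05  ] [ 0.765  -0.1821  0.    ]
lug l top far L [0.7254 0.045  0.06  ] [0.7392 0.0506 0.    ]
R [0.7293 0.0063 0.06  ] [0.7434 0.0096 0.    ]
lugL near L [0.7019 0.0433 0.06  ] [0.7143 0.0489 0.    ]
 [0.705  0.0047 0.06  ] [0.7176 0.0079 0.    ]
lugR [ 0.7418 -0.1037  0.06  ] [ 0.7566 -0.1071  0.    ]
 [ 0.7458 -0.1418  0.06  ] [ 0.7608 -0.1475  0.    ]
 [ 0.7175 -0.1059  0.06  ] [ 0.7308 -0.1094  0.    ]
 [ 0.7214 -0.1439  0.06  ] [ 0.735  -0.1497  0.    ]
```

```bash
cat >> h.py <<'E'
PHI=0.107; M0=np.array([0.7115,-0.0505])
ROT=np.pi*np.array([np.cos(np.pi/2+PHI/2),np.sin(np.pi/2+PHI/2),0])
def w2f(p):
    d=np.array(p[:2])-M0; c,s=np.cos(PHI),np.sin(PHI); return np.array([c*d[0]+s*d[1],-s*d[0]+c*d[1]])
def f2w(s_,l,z):
    c,s=np.cos(PHI),np.sin(PHI); return np.array([M0[0]+c*s_-s*l,M0[1]+s*s_+c*l,z])
def st():
    s=readout.state(); f=w2f(s['tcp_pos']); F=np.array(s['force']); 
    return f"t={s['time_s']:.2f} s={f[0]*1e3:.1f} l={f[1]*1e3:.1f} z={s['tcp_pos'][2]*1e3:.1f} F={np.round(F,1)}"
E
python3 - <<'E'
from h import *
np.set_printoptions(precision=4,suppress=True)
z=lambda u,v:((u+.5)/3-.5+195,(v+.5)/3-.5+85)
print("bushing",w2f(px2w("top",z(624,469),.035)))
for q in [(200,427),(249,432),(232,558),(183,553)]: print("offcut",w2f(px2w("top",z(*q),.012)))
print("can",w2f(px2w("top",z(634,125),.15)))
print("screwL",w2f(px2w("top",z(285,190),.02)),"R",w2f(px2w("top",z(470,165),.02)))
print("sled rear L/R",w2f(px2w("top",z(274,428),.04)),w2f(px2w("top",z(527,399),.04)))
K,r,t=cam("wrist");C=-cv2.Rodrigues(r)[0].T@t
s=readout.state();print("wristcam in tool",R.from_rotvec(s['eef_rot']).inv().apply(C-s['tcp_pos']))
print(s['joint_positions'])
for a in [(-.245,.078,.12),(-.235,.078,.015),(-.235,-.078,.015),(-.15,-.078,.015),(-.15,.078,.015)]:
  print(bot.ik(f2w(*a),ROT))
E
```

```text
bushing [-0.2633 -0.1657]
offcut [-0.1942  0.1628]
offcut [-0.2024  0.1244]
offcut [-0.3     0.1479]
offcut [-0.2918  0.1861]
can [-0.0185 -0.1806]
screwL [-0.0129  0.0752] R [-0.0087 -0.0749]
sled rear L/R [-0.2017  0.1021] [-0.2008 -0.0961]
wristcam in tool [ 0.0654  0.0009 -0.1414]
[ 1.0557  0.2634 -0.0487  1.2594 -0.      1.4155]
[-0.1757  0.2197 -0.427   0.924   0.     -0.2827]
[-0.1696  0.3518 -0.5767  0.6422  0.     -0.2766]
[-0.4652  0.4063 -0.4785  0.686   0.     -0.5722]
[-0.3857  0.5143 -0.2727  0.7837  0.     -0.4927]
[-0.1271  0.4667 -0.365   0.739   0.     -0.2341]
```

Run:
```python
from h import *
effector.move_gripper(0.0); print(st())
bot.move_pose(f2w(-.245,.078,.10),ROT); print(st())
print(bot.movel(f2w(-.24,.078,.016),0.12,until_force=6)); print(st())
cv2.imwrite("pics/side1.png",viewer.capture("side")[:,:,::-1]);cv2.imwrite("pics/top1.png",viewer.capture("top")[:,:,::-1])
c=cv2.imread("pics/side1.png")[120:280,180:420];cv2.imwrite("pics/side1z.png",cv2.resize(c,None,fx=3,fy=3,interpolation=cv2.INTER_CUBIC))
print(st())
```

```text
t=0.92 s=-465.7 l=595.0 z=231.3 F=[ 1.1  0.9 -0.1]
t=2.99 s=-244.8 l=78.5 z=100.1 F=[ 0.7  0.7 -0.3]
False
t=3.84 s=-239.7 l=78.0 z=16.5 F=[-0.1  0.9  0. ]
t=3.94 s=-239.5 l=77.9 z=16.7 F=[0.  0.8 0.2]
```

View pics/side1z.png

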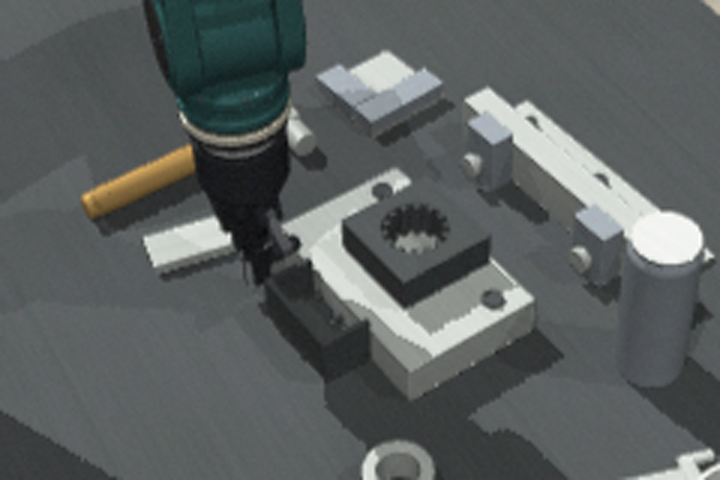

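View pics/top1.png

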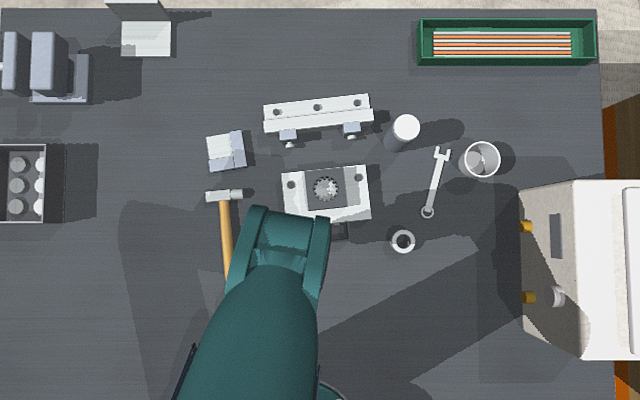

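The shut fingers stand behind the left corner at about (262,265) in the zoomed side view. They are beside the bracket and clear of the offcut. I'll raise the tool a few mm, shift it outward, then feel for contact.

```bash
cat >> h.py <<'E'
Z=.021
def touch(l,s0,s1=None,thr=3.0,v=0.012):
    """slow feel from s0 until contact"""
    r=bot.movel(f2w(s0,l,Z),0.06,until_force=8); 
    if r: print("early contact",st()); 
    r=bot.movel(f2w(s1 if s1 is not None else s0+.02,l,Z),v,until_force=thr); print("touch",r,st()); return r
def push(l,s1,thr=16,v=0.02,seg=.006):
    """push to s1, in segments to watch the force"""
    r=bot.movel(f2w(s1,l,Z),v,until_force=thr); print("push",r,st()); return r
def switch(l,s_from,l_to,s_to):
    bot.movel(f2w(s_from-.025,l,Z),0.10)
    bot.movel(f2w(s_from-.03,l,.085),0.15)
    bot.movel(f2w(s_to-.03,l_to,.085),0.2)
    bot.movel(f2w(s_to-.025,l_to,Z),0.15,until_force=8); print("switched",st())
E
python3 - <<'E'
from h import *
bot.movel(f2w(-.226,.081,Z),.06)
touch(.081,-.222,-.204)
push(.081,-.203,v=.015)
E
```

```text
touch True t=5.35 s=-215.3 l=81.1 z=20.7 F=[0.1 0.1 0.5]
push False t=6.33 s=-205.0 l=81.9 z=20.3 F=[-8.2  4.   1.5]
```

Run:
```python
from h import *
push(.083,-.190,v=.02)
switch(.083,-.190,-.078,-.214)
touch(-.078,-.228,-.205)
push(-.078,-.200,v=.02)
cv2.imwrite("pics/top2.png",cv2.resize(viewer.capture("top")[85:285,195:435,::-1],None,fx=3,fy=3,interpolation=cv2.INTER_CUBIC))
```

```text
push False t=7.14 s=-191.6 l=83.7 z=20.4 F=[-7.   2.7 -0.4]
switched t=9.66 s=-238.8 l=-77.6 z=21.4 F=[-0.1 -0.2  0.1]
touch True t=11.16 s=-214.3 l=-77.8 z=20.6 F=[ 0.5  0.  -0.1]
push False t=12.03 s=-201.1 l=-78.1 z=20.6 F=[-5.6 -3.   0. ]
```

View pics/top2.png

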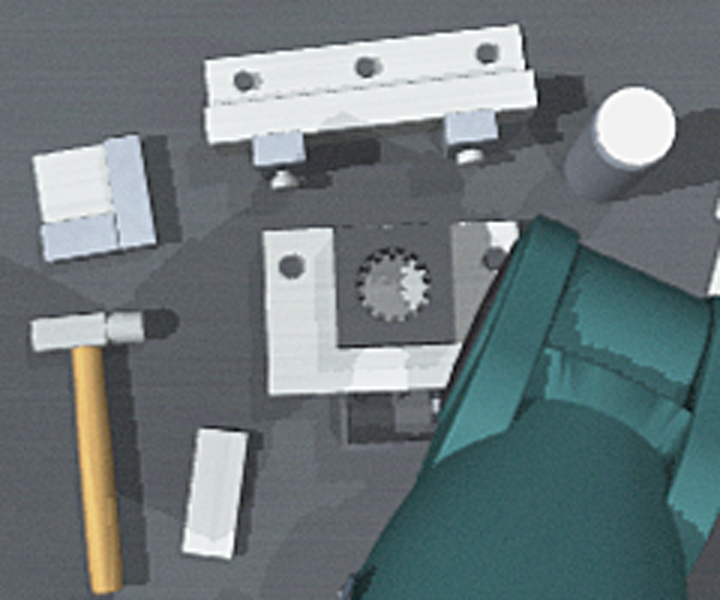

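Run:
```python
from h import *
push(-.079,-.171,v=.025)
switch(-.079,-.171,.082,-.193)
touch(.082,-.203,-.180)
push(.082,-.160,v=.025)
```

```text
push False t=13.39 s=-172.2 l=-79.3 z=20.6 F=[-5.5 -4.5  0.2]
switched t=15.90 s=-217.8 l=81.5 z=21.3 F=[ 0.3 -0.3  0.5]
touch True t=17.61 s=-186.5 l=82.1 z=20.6 F=[-0.3 -0.6  0.1]
push False t=18.82 s=-161.8 l=82.8 z=20.2 F=[-5.6  3.5 -2. ]
```

Run:
```python
from h import *
switch(.082,-.160,-.078,-.174)
touch(-.078,-.182,-.164)
push(-.078,-.160,v=.015)
bot.movel(f2w(-.185,-.078,Z),0.10)
bot.movel(f2w(-.23,-.03,.13),0.2)
cv2.imwrite("pics/top3.png",cv2.resize(viewer.capture("top")[85:285,195:435,::-1],None,fx=3,fy=3,interpolation=cv2.INTER_CUBIC)); print(st())
```

```text
switched t=21.32 s=-198.8 l=-77.6 z=21.5 F=[-0.1 -0.   0.6]
touch True t=22.81 s=-169.0 l=-77.8 z=20.6 F=[0.3 0.  1.7]
push False t=23.57 s=-161.1 l=-78.1 z=20.5 F=[-5.8 -2.7 -0.7]
t=24.80 s=-230.0 l=-30.1 z=129.0 F=[0.8 0.  0.1]
```

View pics/top3.png

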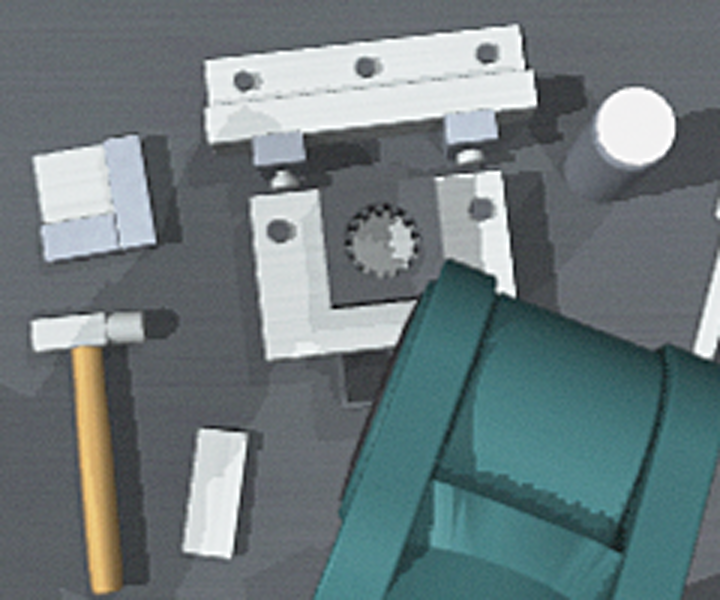

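Run:
```python
from h import *
z=lambda u,v:((u+.5)/3-.5+195,(v+.5)/3-.5+85)
p,e=fit("top",[[.065,.1,.04],[.065,-.1,.04],[-.065,.1,.04]],[z(249,198),z(501,172),z(267,360)],[.6,-.05,.1])
print("sled f",w2f(p)*1e3,"yaw rel",p[2]-PHI,e.round(2).tolist())
c,s=np.cos(p[2]-PHI),np.sin(p[2]-PHI);o=w2f(p)
for q in [(65,75),(65,-75),(-65,75),(-65,-75)]: print(q,o*1e3+[c*q[0]-s*q[1],s*q[0]+c*q[1]])
```

```text
sled f [-84.85759667   2.86304702] yaw rel -0.0027979929485440203 [[0.11, -0.21], [0.26, -0.31], [-0.37, 0.51]]
(65, 75) [-19.64800191  77.68088414]
(65, -75) [-20.06770031 -72.31852871]
(-65, 75) [-149.64749304   78.04462274]
(-65, -75) [-150.06719144  -71.9547901 ]
```

The sled is square (−0.003 rad) with its front about 20 mm before the lug faces. Next I'll press the left corner home.

Run:
```python
from h import *
bot.movel(f2w(-.195,.081,.09),0.2)
bot.movel(f2w(-.185,.081,Z),0.15,until_force=8)
touch(.081,-.170,-.156)
r=push(.081,-.140,thr=14.5,v=.008)
for i in range(4): bot.dwell(.1); print(st())
```

```text
touch True t=27.37 s=-161.0 l=81.1 z=20.6 F=[-0.2  0.4  0.3]
push True t=28.68 s=-155.1 l=82.1 z=19.9 F=[ 0.8 -0.6  0.1]
t=28.77 s=-155.1 l=82.1 z=19.8 F=[-0.2 -0.2 -0.8]
t=28.88 s=-155.1 l=82.1 z=19.8 F=[ 0.2  1.5 -0.8]
t=28.98 s=-155.2 l=82.1 z=19.8 F=[-0.   0.2  0.2]
t=29.07 s=-155.2 l=82.1 z=19.8 F=[-0.2 -0.4  0.3]
```

The controller backs off as soon as the force guard trips, so the press was too short. I'll press by stepping the position target instead and holding it.

```bash
cat >> h.py <<'E'
def press(l,s0,goal=16.5,smax=.008,step=.0005):
    s=s0; n=0
    n_ = np.array([np.cos(PHI),np.sin(PHI)])
    while s<s0+smax:
        s+=step
        if bot.movel(f2w(s,l,Z),.006,until_force=12): print("jump",st()); return s,False
        bot.dwell(.03)
        f=-np.array(readout.state()['force'])[:2]@n_
        n+=1
        if n%2==0 or f>12: print(f"cmd {s*1e3:.1f} f={f:.1f}",st())
        if f>goal: break
    bot.dwell(.2);print("hold",st());bot.dwell(.25); print("hold",st()); return s,True
E
python3 - <<'E'
from h import *
press(.082,-.1552)
E
```

```text
cmd -154.2 f=4.8 t=29.77 s=-154.8 l=82.0 z=20.9 F=[-4.8 -0.6  2.7]
cmd -153.2 f=10.1 t=30.33 s=-154.8 l=82.0 z=20.8 F=[-9.9 -2.1  5.7]
cmd -152.7 f=12.7 t=30.62 s=-154.8 l=82.1 z=20.7 F=[-12.5  -2.5   7.6]
cmd -152.2 f=13.7 t=30.90 s=-154.8 l=82.1 z=20.6 F=[-13.5  -2.8   7.8]
cmd -151.7 f=17.6 t=31.18 s=-154.7 l=82.1 z=20.6 F=[-17.3  -3.7   9.5]
hold t=31.38 s=-154.7 l=82.1 z=20.6 F=[-17.2  -3.5  10.1]
hold t=31.63 s=-154.7 l=82.1 z=20.6 F=[-16.8  -3.4  10.3]
```

Left side is firm: 17 N held for 0.45 s with no motion. Now the right.

Run:
```python
from h import *
switch(.082,-.155,-.077,-.162)
touch(-.077,-.170,-.154)
r=push(-.078,-.138,thr=14,v=.010)
s=w2f(readout.state()['tcp_pos'])[0]
if r and s>-.158:
    press(-.078,s)
```

```text
switched t=34.16 s=-186.8 l=-76.6 z=21.5 F=[-0.1 -0.8  0.2]
touch True t=35.42 s=-160.9 l=-76.9 z=20.6 F=[ 0.3 -0.5 -0.1]
push True t=36.72 s=-150.9 l=-77.8 z=20.0 F=[-0.6 -0.2  0.5]
cmd -149.9 f=6.5 t=37.40 s=-150.7 l=-77.9 z=20.8 F=[-6.4 -1.2 -0.3]
cmd -148.9 f=13.5 t=37.97 s=-150.6 l=-77.9 z=20.8 F=[-13.3  -2.9   5.6]
cmd -148.4 f=16.4 t=38.25 s=-150.6 l=-77.8 z=20.8 F=[-16.3  -2.4   7.6]
cmd -147.9 f=17.9 t=38.53 s=-150.5 l=-77.8 z=20.8 F=[-17.6  -3.5   9.3]
hold t=38.73 s=-150.5 l=-77.8 z=20.8 F=[-17.8  -3.8   9. ]
hold t=38.98 s=-150.5 l=-77.9 z=20.8 F=[-17.8  -4.7   9.4]
```

Right side is firm as well. I'll draw clear and take a last look.

Run:
```python
from h import *
bot.movel(f2w(-.185,-.078,Z),0.08)
bot.movel(f2w(-.20,-.07,.12),0.15)
bot.move_pose(np.array([.30,.25,.22]),ROT); print(st())
cv2.imwrite("pics/top4.png",cv2.resize(viewer.capture("top")[85:285,195:435,::-1],None,fx=3,fy=3,interpolation=cv2.INTER_CUBIC)); print(st())
```

```text
t=42.10 s=-376.6 l=342.4 z=219.8 F=[0.5 0.1 0.3]
t=42.15 s=-376.5 l=342.3 z=219.7 F=[-0.4 -0.3  0.6]
```

View pics/top4.png

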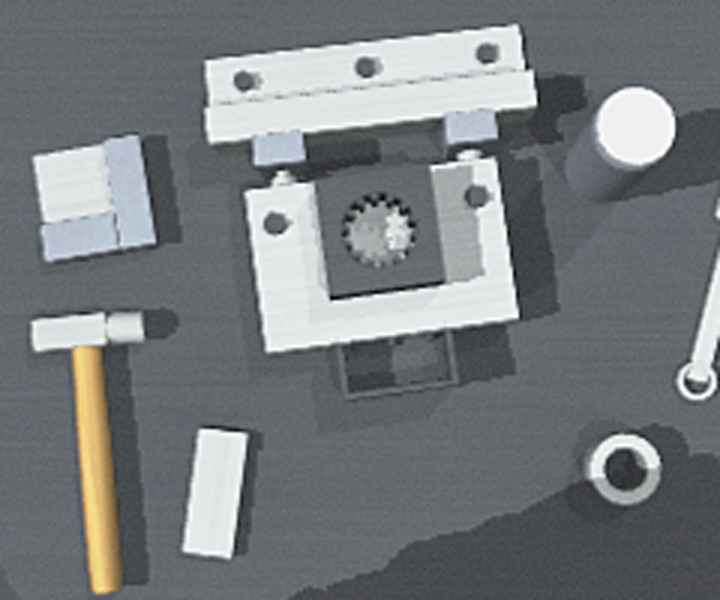

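Run:
```python
from h import *
z=lambda u,v:((u+.5)/3-.5+195,(v+.5)/3-.5+85)
p,e=fit("top",[[.065,.1,.04],[.065,-.1,.04],[-.065,-.1,.04],[-.065,.1,.04]],[z(246,191),z(495,158),z(519,317),z(267,352)],[.6,-.05,.1])
print("sled f",w2f(p)*1e3,"yaw rel",p[2]-PHI,e.round(2).tolist())
c,s=np.cos(p[2]-PHI),np.sin(p[2]-PHI);o=w2f(p)
for q in [(65,75),(65,-75)]: print(q,o*1e3+[c*q[0]-s*q[1],s*q[0]+c*q[1]])
```

```text
sled f [-75.50795203   3.90196827] yaw rel 0.028116415734341912 [[-0.43, -0.34], [0.36, -0.66], [0.28, 0.51], [-0.22, 0.46]]
(65, 75) [-12.64209601  80.69965148]
(65, -75) [ -8.4251893  -69.24106246]
```

Run:
```python
from h import *
order.hand_in(); print(st())
```

```text
the job is handed in; nothing more can be done
the job is handed in; nothing more can be done
```

I crept the sled up to the cross bar with alternating pushes on its two back corners and pressed it home on both stop screws. I then drew clear and handed the job in about 42 s into the 67 s allowed; no verdict is reported.

- **Presses:** I held the left corner first at about 17 N for 0.45 s, then the right at about 18 N for 0.45 s. The sled did not move under either load. The total tool force, including a roughly 10 N vertical part, read about 20 N, against the 30 N limit.
- **First left press:** My first try at the left press only touched the screw briefly, because the force guard makes the arm back off when it trips. I pressed again by stepping the position and holding it.
- **Slew on the way:** I planned the pushes to stay under about 0.15 rad. I measured slew only once on the way (square within 0.003 rad), so the peak is not confirmed.
- **Final position:** From the last top picture:

| Check | Measured | Allowed |
|---|---|---|
| Left front point before its lug | about 12.6 mm | 4 to 20.5 mm |
| Right front point before its lug | about 8.4 mm | 4 to 20.5 mm |
| Sideways from the middle of the bar | about 4 mm | 35 mm |
| Angle from square | about 0.03 rad | 0.1 rad |

- **Bystanders:** The hammer, offcut, magnet square, can and bushing look unmoved in that picture. The wrench is only partly in it and the tin is outside it; the arm did not go near either.
- **Accuracy:** The camera positions are good to about 2 mm, and the contact positions felt by the arm agree with them to about 1 mm. I found no check that failed at the end.

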